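# Hang the dead weight on its stand by its snap hook

## Task

Put the tester's dead weight away on its storage stand: take it by the flat tab on top and press its snap hook gently straight down onto the stand's bar until the sprung gate flicks shut under the bar. Then tug it upward lightly so that the shut gate bears on the bar and shows that it holds, and let it hang free. Do not force the hook against the bar, and leave the things round about alone.

Things in the scene. Friction and masses are not known exactly. Their poses are not given: they have to be found in the camera images.
- weight: Dead weight, about 0.35 kg, 168 mm high, standing on the bench at the start; origin under the centre of its foot, z up. Steel foot 52 mm in diameter, 30 mm high; a 10 mm round rod rises on the -x side (rod axis x = -17 mm), bends over in a half circle (centre at z = 110 mm, inner radius 12 mm) and comes down on the +x side as a short nose.
- grip (a point): Centre of the flat upright steel grip tab on top of the weight, 148 mm above its underside; axes are the weight's own. The tab is 34 mm (x) by 12 mm (y, grasp across this) by 40 mm high, z = 128 to 168 mm.
- eye (a point): Point inside the hook, 117 mm above the weight's underside (31 mm below point grip), on its vertical centre line: where the bar's axis lies when the weight hangs, just under the crown (crown inside at z = 122 mm). Axes are the weight's own. More than 20 N between hook and bar counts as forcing it.
- nose (a point): Lower end of the hook's nose, x = 21 mm, z = 80 mm in the weight's axes, flared outward. The throat between nose and back rod is 24 mm wide, centred on x = 0. Below nose and gate, from z = 30 to 75 mm, the hook is open towards +x: the bar is brought in through this gap, under the gate, before the hook is pressed down.
- gate_hinge (a point): Hinge of the sprung gate, on the back rod at x = -14 mm, z = 86 mm in the weight's axes. The gate is 4 mm thick, 10 mm wide, its tip 25 mm from the hinge; it closes the throat level at z = 84 to 88 mm and swings only upward, into the hook. Shut, it cannot be pushed downward, so the bar cannot come out again.
- gate (a joint): Gate angle: 0 shut, to 1.45 rad swung up. Preloaded: a push rising to about 8 to 14 N between hook and bar opens it, more than the weight alone. With the bar's axis 21 to 29 mm above the hinge it flicks shut and the push drops suddenly; 2 to 10 mm further on the crown meets the bar and the force rises steeply.
- stand_foot (a point): Centre of the storage stand's underside, on the bench; stand's axes, z up; the stand is fixed. Straight above it a level round steel bar, 10 mm in diameter, runs along y between two posts. The bar is clamped anywhere from 158 to 182 mm (its axis) above the bench; its height is not measured and must be seen or felt. It can be approached from +x or -x.
- stand: The storage stand, same origin and axes as point stand_foot: grey base plate 100 (x) by 220 (y) by 8 mm, two round steel posts 14 mm thick, 195 mm high, at y = -95 and +95 mm, with 24 mm clamp collars and black knobs at the bar's ends. Mind the head of the tall dial tester that overhangs the bench beside it, from 0.55 m up, x over 0.43 m, y from -0.21 to 0.03 m: draw the arm back to pass it.
- bar_end_c (a point): Bystander: brown round bar offcut, 32 mm in diameter, 48 mm high, loose; point at its centre. Leave it where it is.
- block_round_c (a point): Bystander: round grey test block, 50 mm in diameter, 15 mm high, loose; point at its centre. Leave it where it is.
- tape_roll_c (a point): Bystander: roll of yellow tape, 70 mm in diameter, 18 mm high, loose; point at its centre. Leave it where it is.

How it is judged:
By the outcome, as a careful person would: the job done as asked, in the order asked, and still so for the second after the job is handed in, with the robot touching nothing.
It also fails if it takes over 72 s, if anything falls off the work surface, if the arm or the gripper's body presses on something with over 40 N, if the wrist force passes 120 N, or if a joint passes its speed limit or range.

## Robot

A 6-joint arm with a two-finger parallel gripper is mounted at the origin on a cart in front of the work surface, level with it; the furniture and walls round the work are solid. World frame = base frame: x ahead of the robot, y to its left, z up, the work surface at z = 0. Lengths are in mm, angles in rad, forces in N, time in s.
With the tool pointing down it reaches from about 375 to 900 mm from the base axis. Payload 3.1 kg.
Tool frame: the origin (TCP) lies at the very end of the fingers, on their centre line; the grasp point (between the pads) lies 19 mm behind it (arm.grasp_offset is the distance from the TCP to the grasp point, in mm); z points along the fingers, x is the direction in which the jaws open and shut, and the axes are right-handed (so a half turn about z gives the same grasp; the last joint's range is limited). The gripper opens to 87 mm and grips with 3 to 60 N. Pads are 19 mm wide; open, the fingers measure 117 mm over their backs; the gripper's body (75 mm by 190 mm) begins 51 mm behind the grasp point.
Start: joints at [1.127, 0.527, 1.433, -0, 1.181, -0.178], TCP at [163.532, 603.203, 222.548] pointing down, gripper open.
Joint ranges: [-3.08, 3.08], [-0.75, 2.2], [0.22, 2.44], [-1.43, 4.57], [0, 2.65], [-2.85, 2.85]. Speed limits (rad/s): [2.79, 2.79, 3.14, 3.14, 3.14, 3.14].

## Interface

Orientations are given as a unit quaternion [w, x, y, z].
In Python, from cell import arm gives the robot as it stands.
- The arm moves only by the tool move_arm, never from a script. Its argument "motion" is a list of rows, each a list of 4 numbers: the shift along the world's x, y, z in m, then the turn about the world's z in degrees. A call has exactly 8 rows; each row is the pose to reach, as a shift and turn from the pose commanded when the call began; what a row does not reach only later rows make up. A row lasts 1/10 s, in which the tool goes at most 50 mm and 8.59 degrees, less where a joint would pass 70% of its speed; a pose out of reach is approached as far as the arm can. A call with a gripper value outside its range is refused whole. "jaw" is the closure, from -1 (fully open) to 1 (shut), so that 0 is half open, set as the call begins (left out, the last holds). The fingers move at their own pace and stop on an object; "newtons" is the grip in N (left out, the last holds). Time passes only in rows, so rows that repeat a pose let the fingers close, or fill a call up. It gives the time, the measured TCP pose, the force and the opening at its end, in the units of the state.
- arm.get_obs(): the state, without advancing time (a new reading comes with each control period).
- arm.snapshot(name): name is "scene" or "side" or "wrist"; returns a dict with "frame" (480x640x3 uint8, blue, green, red), "range_z" (480x640 float32, mm along the optical axis (not along the pixel's ray), 0 where there is no reading), "fx", "fy", "cx", "cy" (pixels), "R" (3x3) and "t" (3): a world point X has camera coordinates R X + t; the wrist camera has in their place "tool_from_camera" (4x4, takes a point from camera to tool coordinates, whose origin is the TCP and whose axes are the tool frame's). Camera axes: x right, y down, z forward; pixel columns grow to the right and rows downward; lengths in mm; the calibration is good to about 2 mm. A picture is of the moment at which its call begins: read the wrist's pose just before it.
- arm.finish_job(): hands the job in, once; it reports no verdict.
The state is a dict: "t": time; "joints": joint angles; "qd": joint speeds; "joint_torque": joint torques, N m; "ee_pos": TCP position; "ee_rot": TCP orientation; "ft_force": force on the tool from outside, world axes, zero at the start; "ft_torque": the same for the moment, N m; "grip_width": finger opening in mm.
Only numpy, scipy, OpenCV 4.12 (cv2) and the standard library are available. Lean on these libraries where they do the work, as an engineer would, in place of code of your own. Each camera call takes 0.05 s, during which the arm holds its last target. There are 200 camera calls.

## Working session

There is one attempt and no reset: what is moved stays moved. The work goes in short steps, Python scripts to look and compute and a tool call to move; the robot and the scene stay as the last step left them, time stands still between calls to the robot, and variables do not carry over. Pictures are saved under pics/ and viewed, about 8 in all and at most 12, crops included, and the job is handed in when it is done.

Besides the shell and the picture viewer there is one more tool, called after ">>>" as name(argument=value, ...) on one line, values as JSON. move_arm: Moves the arm, as the interface text tells. Its arguments: {"type":"object","properties":{"motion":{"type":"array","items":{"type":"array","items":{"type":"number"}}},"jaw":{"type":"number"},"newtons":{"type":"number"}},"required":["motion"]}

```bash
mkdir -p pics; ls
cat > h.py <<'E'
import numpy as np, cv2
from cell import arm
def snap(n):
    o=arm.get_obs(); s=arm.snapshot(n); s['obs']=o; return s
def cloud(s):
    z=s['range_z'].astype(float); v,u=np.mgrid[:480,:640]
    P=np.stack([(u-s['cx'])/s['fx']*z,(v-s['cy'])/s['fy']*z,z],-1)
    if 'R' in s: P=(P-np.array(s['t']))@np.array(s['R'])
    else:
        from scipy.spatial.transform import Rotation as Ro
        T=np.array(s['tool_from_camera']); q=s['obs']['ee_rot']
        P=P@T[:3,:3].T+T[:3,3]
        P=P@Ro.from_quat([q[1],q[2],q[3],q[0]]).as_matrix().T+np.array(s['obs']['ee_pos'])
    P[z==0]=np.nan; return P
E
python3 - <<'E'
from h import *
a=snap('scene');b=snap('side')
for n,s in(('a',a),('b',b)):
    cv2.imwrite(f'pics/{n}0.png',s['frame']); np.save(f'pics/{n}0.npy',cloud(s))
    print(n,s['fx'],np.array(s['R']).round(3).tolist(),(-np.array(s['R']).T@np.array(s['t'])).round(0))
print(arm.get_obs())
E
```

```text
pics
a 608.7369485095277 [[0.876, -0.483, -0.012], [-0.364, -0.644, -0.673], [0.318, 0.594, -0.739]] [ 168. -299.  815.]
b 502.834503214374 [[-0.101, 0.995, 0.001], [0.819, 0.084, -0.567], [-0.565, -0.057, -0.823]] [928. 311. 807.]
{'t': 0.1, 'joints': array([ 1.12750843e+00,  5.28380706e-01,  1.43374205e+00, -1.99898146e-06,
        1.18141405e+00, -1.78510486e-01]), 'qd': array([ 0.00150028, -0.00224992, -0.00304409,  0.00120018,  0.00071683,
       -0.00098845]), 'joint_torque': array([-2.74668009e-04, -4.40982163e+01, -1.77149606e+01,  6.34884741e-02,
        5.33724285e-02, -4.68135363e-05]), 'ee_pos': array([163.255716  , 602.63166756, 221.67510137]), 'ee_rot': array([ 4.44956274e-04,  7.94258307e-01,  6.07579457e-01, -8.64259527e-04]), 'ft_force': array([0.36914642, 0.15300688, 0.15189403]), 'ft_torque': array([-0.10071955,  0.04602081,  0.01591099]), 'grip_width': 86.63402933404552}
```

View pics/a0.png

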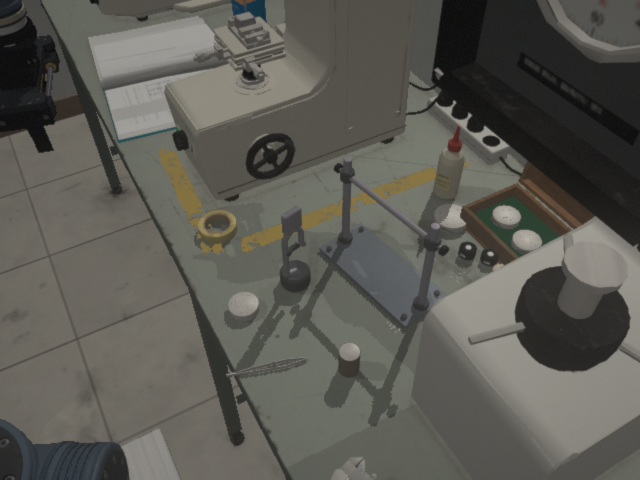

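View pics/b0.png

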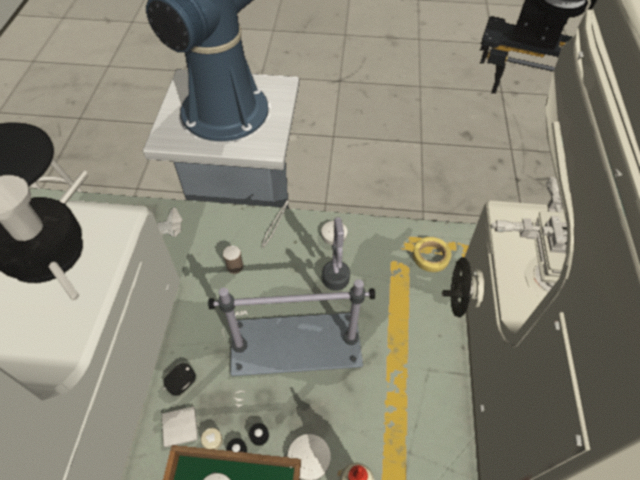

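The scene view shows the weight (foot about px 295,277; tab about 291,220) and the stand (bar from 347,185 to 430,240) beyond it. The side view shows the bar from (232,300) to (358,293) and the weight at (337,270). Next I'll measure them.

Run:
```python
import numpy as np
np.set_printoptions(precision=1,suppress=True)
a=np.load('pics/a0.npy');b=np.load('pics/b0.npy')
def reg(P,u0,u1,v0,v1,lo,hi):
    q=P[v0:v1,u0:u1].reshape(-1,3); return q[(q[:,2]>lo)&(q[:,2]<hi)]
for n,P,r in(('a',a,(270,320,195,300)),('b',b,(315,355,212,295))):
    for lo,hi in((4,26),(27,34),(34,80),(80,125),(130,164),(165,175)):
        q=reg(P,*r,lo,hi)
        if len(q)>2:
            m=np.median(q,0); print(n,lo,len(q),m,q.min(0),q.max(0))
for n,P,r in(('a',a,(355,420,180,245)),('b',b,(245,345,285,310))):
    q=reg(P,*r,150,195); c=q.mean(0); w=np.linalg.svd(q-c,full_matrices=0)[2][0]
    print('bar',n,len(q),c,w,np.percentile(q[:,2],[5,50,95,100]))
# bar columns detail
    for x in range(3): pass
# base plate corners
q=reg(a,315,445,220,335,5,11);import cv2
print('plate a',cv2.minAreaRect(q[:,:2].astype('f4')),np.median(q[:,2]))
q=reg(b,225,365,305,380,5,11);print('plate b',cv2.minAreaRect(q[:,:2].astype('f4')),np.median(q[:,2]))
for n,P,rs in(('a',a,((340,354,195,240),(415,435,250,300),(200,240,210,245),(228,260,290,318),(336,362,340,378))),('b',b,((225,245,310,345),(345,360,300,340)))):
    for r in rs:
        q=reg(P,*r,12,150); print(n,r,len(q),np.median(q,0) if len(q) else '')
```

```text
a 4 273 [429.9 279.8  14.8] [411.8 273.3   4. ] [538.  429.7  25.9]
a 27 412 [441.7 295.2  29.5] [413.5 273.6  27. ] [463.9 323.9  34. ]
a 34 119 [421.5 292.9  54.9] [417.5 289.4  34.3] [461.2 303.7  79.3]
a 80 334 [435.  297.2  95.9] [417.8 288.2  80.4] [462.9 307.6 124.9]
a 130 312 [436.4 294.8 147.7] [421.9 288.9 130.2] [457.1 301.7 163.9]
a 165 118 [438.6 299.2 167.1] [422.2 290.  165. ] [456.  308.1 169.6]
b 4 463 [358.  281.8  15.5] [284.8 255.1   4. ] [468.1 323.1  26. ]
b 27 427 [446.3 296.8  30.2] [419.3 272.6  27. ] [467.7 322.4  34. ]
b 34 55 [429.7 292.3  44.1] [425.8 288.9  34. ] [464.3 307.2  79.6]
b 80 171 [459.7 299.5  97.5] [426.2 286.8  80.1] [466.9 307.1 125. ]
b 130 127 [456.8 297.8 149. ] [427.6 288.5 130.7] [459.6 306.6 164. ]
b 165 221 [456.1 299.9 168.1] [425.2 273.5 165.1] [569.2 328.4 173.6]
bar a 533 [574.5 239.7 164.1] [ 0.2 -1.   0. ] [159.5 164.5 167.  168.6]
bar b 685 [578.9 244.5 165.7] [ 0.2 -1.  -0. ] [162.  166.  168.5 170.4]
plate a ((624.4572143554688, 237.9559326171875), (217.66943359375, 243.9593505859375), 4.499967098236084) 7.3564755458181175
plate b ((572.5267944335938, 239.92050170898438), (119.16001892089844, 221.2109832763672), 7.665069580078125) 8.539986194609465
a (340, 354, 195, 240) 393 [556.4 331.3  63.8]
a (415, 435, 250, 300) 465 [588.3 144.5  89.5]
a (200, 240, 210, 245) 551 [371.3 474.4  16.9]
a (228, 260, 290, 318) 587 [337.6 287.7  14.6]
a (336, 362, 340, 378) 580 [427.9 101.7  46.1]
b (225, 245, 310, 345) 341 [599.4 149.1  83.7]
b (345, 360, 300, 340) 352 [567.  332.7  77.2]
```

Run:
```python
import numpy as np,cv2
from scipy.optimize import least_squares
np.set_printoptions(precision=2,suppress=True)
a=np.load('pics/a0.npy');b=np.load('pics/b0.npy')
def reg(P,u0,u1,v0,v1,lo,hi):
    q=P[v0:v1,u0:u1].reshape(-1,3); return q[(q[:,2]>lo)&(q[:,2]<hi)]
for n,P,r in(('a',a,(278,312,200,300)),('b',b,(322,352,212,295))):
    q=reg(P,*r,165,172)
    q=q[(q[:,0]<465)]; print(n,'tabtop',cv2.minAreaRect(q[:,:2].astype('f4')))
    q=reg(P,*r,27,33); f=lambda p:np.hypot(*(q[:,:2]-p).T)
    c=q[:,:2]; print('foot top',(c.min(0)+c.max(0))/2,c.max(0)-c.min(0))
Q=[]
for n,P,r,C in(('a',a,(355,420,180,245),(168,-299,815)),('b',b,(245,345,285,310),(928,311,807))):
    q=reg(P,*r,155,180); q=q[(q[:,1]>170)&(q[:,1]<310)]
    def f(p,q):return np.hypot(q[:,0]-p[0]-p[1]*(q[:,1]-240),q[:,2]-p[2])-5
    s=least_squares(f,[577,-.17,164],args=(q,),loss='soft_l1',max_nfev=500).x; print(n,'bar fit',s,np.degrees(np.arctan(s[1])),len(q))
    Q.append(q)
q=np.vstack(Q);print(least_squares(f,[577,-.17,164],args=(q,),loss='soft_l1').x)
```

```text
a tabtop ((439.52679443359375, 299.5290832519531), (34.271888732910156, 13.099976539611816), 13.866555213928223)
foot top [438.7  298.74] [50.49 50.31]
b tabtop ((441.83648681640625, 297.3697204589844), (32.97954177856445, 11.78400707244873), 14.522974967956543)
foot top [443.52 297.5 ] [48.4  49.75]
a bar fit [576.75  -0.17 161.09] -9.8743668711715 522
b bar fit [577.96  -0.17 162.31] -9.75460599230216 655
[577.57  -0.17 161.97]
```

>>> move_arm(motion=[[0.011, -0.025, 0.001, 2], [0.022, -0.05, 0.003, 4], [0.033, -0.076, 0.005, 6], [0.044, -0.102, 0.006, 8], [0.055, -0.127, 0.007, 10], [0.066, -0.152, 0.008, 12], [0.077, -0.178, 0.009, 14], [0.087, -0.203, 0.01, 15]], jaw=-1)

```text
t: 0.9
ee_pos: [250.7, 398.9, 232.3]
ee_rot: [0.0, 0.708, 0.706, -0.0]
ft_force: [0.2, -0.1, -0.3]
grip_width: 87.4
```

>>> move_arm(motion=[[0.024, -0.014, 0, 2], [0.05, -0.028, 0, 4], [0.08, -0.044, 0, 7], [0.11, -0.06, 0, 9], [0.14, -0.075, 0, 11], [0.165, -0.09, 0, 13], [0.18, -0.098, 0, 14], [0.19, -0.102, 0, 14.4]])

```text
t: 1.7
ee_pos: [441.7, 297.2, 232.1]
ee_rot: [-0.0, 0.615, 0.789, -0.0]
ft_force: [0.1, 0.7, -0.2]
grip_width: 86.9
```

Run:
```python
from h import *
np.set_printoptions(precision=2,suppress=True)
s=snap('wrist');P=cloud(s);cv2.imwrite('pics/w1.png',s['frame']);np.save('pics/w1.npy',P)
o=s['obs'];print(o['t'],o['ee_pos'],o['ee_rot'],o['ft_force'])
for lo,hi in((26,34),(130,150),(160,175)):
    q=P.reshape(-1,3);q=q[(q[:,2]>lo)&(q[:,2]<hi)&(np.hypot(q[:,0]-441,q[:,1]-298)<40)]
    if len(q)>5: print(lo,len(q),np.median(q,0),cv2.minAreaRect(q[:,:2].astype('f4')))
```

```text
1.7 [441.65 297.2  232.15] [-0.    0.61  0.79 -0.  ] [ 0.15  0.67 -0.18]
26 1193 [439.69 293.64  30.06] ((441.6951904296875, 299.1207580566406), (48.180294036865234, 50.194400787353516), 16.453054428100586)
130 88 [426.44 294.92 141.06] ((427.2712097167969, 295.70050048828125), (2.909464120864868, 11.600800514221191), 13.09956169128418)
160 851 [441.16 298.82 167.97] ((442.3236389160156, 299.0980529785156), (33.86481475830078, 11.78832721710205), 14.380355834960938)
```

View pics/w1.png

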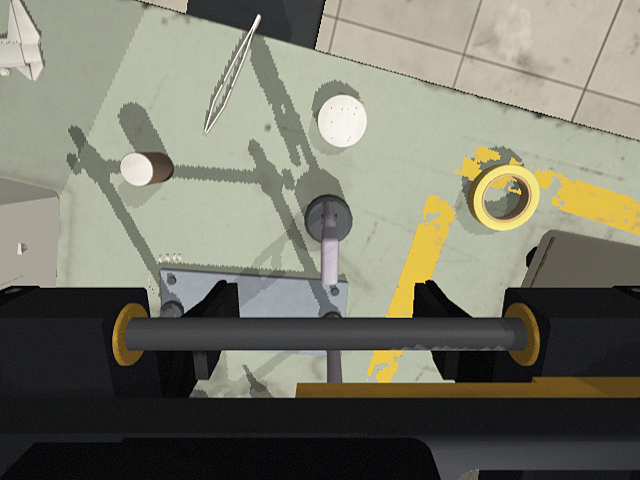

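The wrist view puts the tab between the fingers (px 330,240). It measures (442, 299) with yaw 14.4°, which agrees with the other cameras. Descending to grasp.

>>> move_arm(motion=[[0, 0.001, -0.012, 0], [0, 0.001, -0.027, 0], [0, 0.001, -0.042, 0], [0, 0.001, -0.057, 0], [0, 0.001, -0.072, 0], [0, 0.001, -0.085, 0], [0, 0.001, -0.094, 0], [0, 0.001, -0.099, 0]])

```text
t: 2.55
ee_pos: [438.9, 299.5, 132.3]
ee_rot: [-0.001, 0.614, 0.79, -0.001]
ft_force: [-0.1, 0.4, -0.0]
grip_width: 87.0
```

>>> move_arm(motion=[[0, 0, 0, 0], [0, 0, 0, 0], [0, 0, 0, 0], [0, 0, 0, 0], [0, 0, 0, 0], [0, 0, 0, 0], [0, 0, 0, 0], [0, 0, 0, 0]], jaw=1, newtons=35)

```text
t: 3.35
ee_pos: [440.6, 299.2, 133.6]
ee_rot: [0.0, 0.614, 0.789, 0.0]
ft_force: [0.1, -0.2, 0.6]
grip_width: 30.9
```

>>> move_arm(motion=[[0, 0, 0, 0], [0, 0, 0, 0], [0, 0, 0, 0], [0, 0, 0.002, 0], [0, 0, 0.005, 0], [0, 0, 0.01, 0], [0, 0, 0.015, 0], [0, 0, 0.02, 0]])

```text
t: 4.15
ee_pos: [440.6, 299.2, 154.0]
ee_rot: [0.0, 0.614, 0.789, 0.0]
ft_force: [0.0, 0.0, -3.0]
grip_width: 11.7
```

>>> move_arm(motion=[[0, 0, 0.008, -0.4], [0, 0, 0.02, -1], [0, 0, 0.034, -1.7], [0, 0, 0.048, -2.4], [0, 0, 0.062, -3.1], [0, 0, 0.075, -3.8], [0, 0, 0.084, -4.2], [0, 0, 0.088, -4.4]])

```text
t: 4.95
ee_pos: [441.0, 299.4, 243.1]
ee_rot: [0.001, 0.644, 0.765, 0.001]
ft_force: [-0.7, 0.4, -3.7]
grip_width: 12.0
```

Run:
```python
from h import *
np.set_printoptions(precision=2,suppress=True)
for n in('scene','side'):
    s=snap(n);P=cloud(s);cv2.imwrite(f'pics/{n}2.png',s['frame'])
    q=P.reshape(-1,3);q=q[(np.hypot(q[:,0]-441,q[:,1]-299)<32)&(q[:,2]>95)&(q[:,2]<235)]
    t=q[(q[:,2]<150)];h=np.histogram(t[:,2],bins=range(96,151,2))[0]
    print(n,len(q),h)
    f=t[np.abs(t[:,2]-142)<3];print('foot top z',np.median(f[:,2]),(f.min(0)+f.max(0))/2,np.ptp(f,0))
    g=P[...,2]; 
    m=q[(q[:,2]>150)];print('hook xyz range',m.min(0),m.max(0))
o=s['obs'];print(o['ee_pos'],o['ee_rot'],o['ft_force'])
```

```text
scene 1431 [  0   0   0   0   0   1   2  10  23  26  29  33  26  32  32  28  24  28
  24  68 148 216  98  19  14   7   4]
foot top z 140.09943978552224 [440.37 298.83 141.93] [45.48 45.19  5.85]
hook xyz range [417.94 289.3  150.15] [465.96 306.15 234.92]
side 1062 [  0   0   0   0   0   0   0   2   9  25  20  21  12  24  19  21  18  32
  16  32  71 205 236  40  15   4   1]
foot top z 140.54426181648074 [444.82 297.49 141.89] [44.49 47.61  5.77]
hook xyz range [425.06 288.69 151.02] [468.62 305.66 234.93]
[441.03 299.42 243.06] [0.   0.64 0.76 0.  ] [ 0.49  0.83 -4.22]
```

View pics/scene2.png

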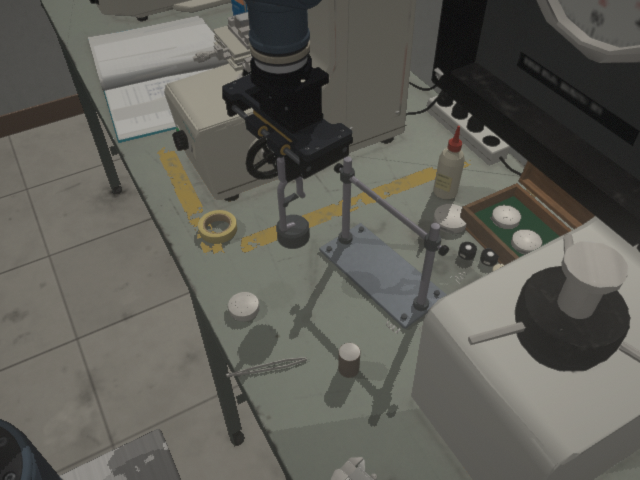

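The weight hangs straight in the jaws, with its foot at px (292,232). Its underside is at about 109 mm, so TCP z is about underside + 134. Next I'll move sideways in front of the stand, then in along the stand's x axis.

>>> move_arm(motion=[[0.004, -0.006, 0, 0], [0.01, -0.016, 0, 0], [0.018, -0.028, 0, 0], [0.026, -0.041, 0, 0], [0.034, -0.053, 0, 0], [0.041, -0.064, 0, 0], [0.046, -0.072, 0, 0], [0.048, -0.075, 0, 0]])

```text
t: 5.85
ee_pos: [489.4, 223.0, 241.5]
ee_rot: [0.0, 0.645, 0.765, 0.0]
ft_force: [-0.4, 0.3, -3.4]
grip_width: 12.3
```

>>> move_arm(motion=[[0.004, 0.0007, 0, 0], [0.012, 0.002, 0, 0], [0.02, 0.0035, 0, 0], [0.028, 0.005, 0, 0], [0.035, 0.006, 0, 0], [0.04, 0.007, 0, 0], [0.043, 0.0075, 0, 0], [0.044, 0.0075, 0, 0]])

```text
t: 6.65
ee_pos: [532.8, 231.8, 241.4]
ee_rot: [-0.0, 0.644, 0.765, -0.0]
ft_force: [-0.6, -0.4, -3.0]
grip_width: 11.8
```

Run:
```python
from h import *
np.set_printoptions(precision=2,suppress=True)
ims=[]
for n in('scene','side'):
    s=snap(n);np.save(f'pics/{n}3.npy',cloud(s))
    e=s['obs']['ee_pos'];p=np.array(s['R'])@(np.array([e[0]+10,e[1],e[2]-60]))+s['t'];u=int(s['fx']*p[0]/p[2]+s['cx']);v=int(s['fy']*p[1]/p[2]+s['cy'])
    c=s['frame'][max(v-90,0):v+90,max(u-70,0):u+110]; ims.append(cv2.resize(c,(400,400*c.shape[0]//c.shape[1]))[:400])
    print(n,u,v,c.shape)
h=min(i.shape[0] for i in ims);cv2.imwrite('pics/c3.png',np.hstack([i[:h] for i in ims]))
o=s['obs'];print(o['t'],o['ee_pos'],o['ee_rot'],o['ft_force'])
```

```text
scene 373 208 (180, 180, 3)
side 288 270 (180, 180, 3)
6.7 [532.65 231.71 241.39] [-0.    0.64  0.77 -0.  ] [-0.16 -0.59 -2.63]
```

View pics/c3.png

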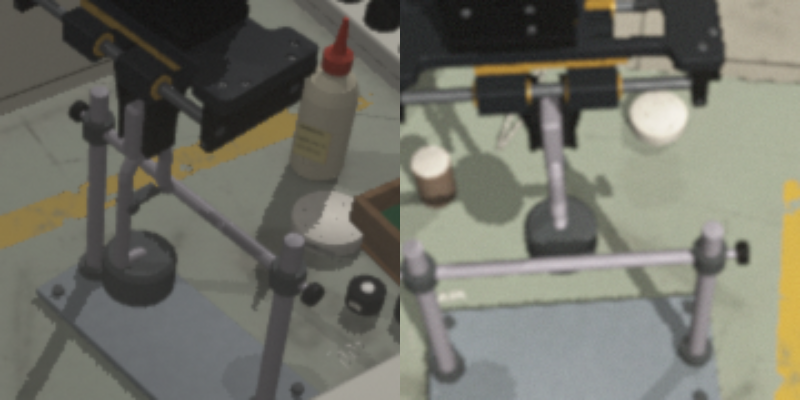

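```bash
cat > rel.py <<'E'
from h import *
from scipy.optimize import least_squares
def rel(P,exy,ez):
    q=P.reshape(-1,3);q=q[~np.isnan(q[:,0])];yaw=np.radians(9.8);X=np.array([np.cos(yaw),np.sin(yaw)]);Y=np.array([-X[1],X[0]])
    d=q[:,:2]-[577.5,240];sx=d@X;sy=d@Y
    bm=(abs(sx)<9)&(abs(sy)<70)&(q[:,2]>152)&(q[:,2]<176)
    f=lambda p:np.hypot(sx[bm]-p[0]-p[2]*sy[bm],q[bm,2]-p[1])-5
    b=least_squares(f,[0,162,0],loss='soft_l1').x
    e=np.array(exy)-[577.5,240];ex,ey=e@X,e@Y
    zt=ez-134+30
    fm=(np.hypot(sx-ex,sy-ey)<30)&(abs(q[:,2]-zt)<2.5)
    c=np.c_[sx,sy][fm]; 
    tm=(np.hypot(sx-ex,sy-ey)<30)&(q[:,2]<zt+1)&(q[:,2]>zt-28)
    g=lambda p:np.hypot(sx[tm]-p[0],sy[tm]-p[1])-26
    s=least_squares(g,[ex,ey],loss='soft_l1').x
    return b,(ex,ey),(c.min(0)+c.max(0))/2,np.ptp(c,0),s
E
python3 - <<'E'
from rel import *
np.set_printoptions(precision=2,suppress=True)
for n in('scene','side'): print(n,*rel(np.load(f'pics/{n}3.npy'),[532.7,231.7],241.4))
E
```

```text
scene [ -0.73 161.06  -0.  ] (np.float64(-45.559012695138385), np.float64(-0.5534999947747279)) [-46.18  -0.76] [49.04 48.29] [-45.93   1.73]
side [  0.35 162.39  -0.  ] (np.float64(-45.559012695138385), np.float64(-0.5534999947747279)) [-43.98  -2.96] [47.35 50.01] [-47.7   -2.95]
```

>>> move_arm(motion=[[0.004, 0.0007, 0, 0], [0.012, 0.002, 0, 0], [0.02, 0.0035, 0, 0], [0.028, 0.005, 0, 0], [0.035, 0.006, 0, 0], [0.041, 0.007, 0, 0], [0.044, 0.0076, 0, 0], [0.0445, 0.0077, 0, 0]])

```text
t: 7.55
ee_pos: [577.4, 239.4, 241.4]
ee_rot: [-0.0, 0.644, 0.765, -0.0]
ft_force: [-0.3, 1.1, -3.0]
grip_width: 11.8
```

Run:
```python
from rel import *
np.set_printoptions(precision=2,suppress=True)
ims=[]
for n in('scene','side'):
    s=snap(n);P=cloud(s);e=s['obs']['ee_pos'];print(n,*rel(P,e[:2],e[2]))
    p=np.array(s['R'])@(np.array([e[0]+10,e[1],e[2]-60]))+s['t'];u=int(s['fx']*p[0]/p[2]+s['cx']);v=int(s['fy']*p[1]/p[2]+s['cy'])
    c=s['frame'][v-60:v+60,u-60:u+60]; ims.append(cv2.resize(c,(400,400),interpolation=cv2.INTER_CUBIC))
cv2.imwrite('pics/c4.png',np.hstack(ims))
o=s['obs'];print(o['t'],o['ee_pos'],o['ee_rot'],o['ft_force'],o['ft_torque'])
```

```text
scene [ -0.69 161.04  -0.01] (np.float64(-0.1786145738704708), np.float64(-0.5533242326109769)) [-6.83 -1.22] [36.89 47.93] [-0.06  1.42]
side [  0.29 162.34  -0.  ] (np.float64(-0.504818975424443), np.float64(-0.5331059570391409)) [ 1.35 -2.44] [50.33 49.77] [-1.57 -2.77]
7.6 [577.09 239.39 241.37] [-0.    0.64  0.77 -0.  ] [ 0.08  0.51 -3.4 ] [0.02 0.03 0.02]
```

View pics/c4.png

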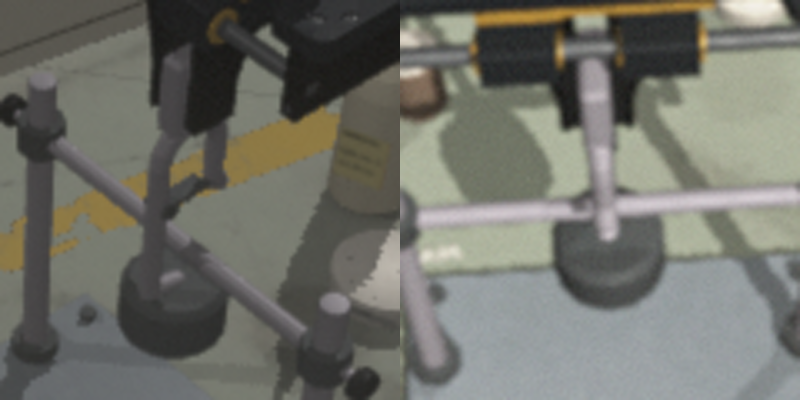

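The bar is inside the gap, under the gate and centred to about 1 mm. Pressing down in small steps.

>>> move_arm(motion=[[0, 0, -0.003, 0], [0, 0, -0.006, 0], [0, 0, -0.009, 0], [0, 0, -0.012, 0], [0, 0, -0.015, 0], [0, 0, -0.018, 0], [0, 0, -0.018, 0], [0, 0, -0.018, 0]])

```text
t: 8.45
ee_pos: [577.0, 239.4, 223.4]
ee_rot: [-0.0, 0.644, 0.765, -0.0]
ft_force: [-0.2, 0.2, -2.5]
grip_width: 11.9
```

>>> move_arm(motion=[[0, 0, -0.001, 0], [0, 0, -0.002, 0], [0, 0, -0.003, 0], [0, 0, -0.004, 0], [0, 0, -0.005, 0], [0, 0, -0.006, 0], [0, 0, -0.006, 0], [0, 0, -0.006, 0]])

```text
t: 9.25
ee_pos: [577.0, 239.4, 217.5]
ee_rot: [-0.0, 0.644, 0.765, -0.0]
ft_force: [-0.5, 0.3, -2.8]
grip_width: 11.5
```

>>> move_arm(motion=[[0, 0, -0.001, 0], [0, 0, -0.002, 0], [0, 0, -0.003, 0], [0, 0, -0.003, 0], [0, 0, -0.003, 0], [0, 0, -0.003, 0], [0, 0, -0.003, 0], [0, 0, -0.003, 0]])

```text
t: 10.05
ee_pos: [577.2, 239.4, 215.2]
ee_rot: [0.0, 0.644, 0.765, 0.0]
ft_force: [-1.9, -1.3, 4.3]
grip_width: 11.7
```

>>> move_arm(motion=[[0, 0, -0.001, 0], [0, 0, -0.002, 0], [0, 0, -0.002, 0], [0, 0, -0.002, 0], [0, 0, -0.002, 0], [0, 0, -0.002, 0], [0, 0, -0.002, 0], [0, 0, -0.002, 0]])

```text
t: 10.85
ee_pos: [577.2, 239.5, 213.0]
ee_rot: [0.0, 0.644, 0.765, 0.0]
ft_force: [-1.3, -0.0, 4.9]
grip_width: 11.7
```

```bash
python3 -c "
from h import *
o=arm.get_obs();print(o['ee_pos'],o['ft_force'],o['ft_torque'])"
```

```text
[577.2004278  239.45818414 213.04436014] [-1.34853655 -0.03708713  4.86980151] [-0.05890389  0.42105385  0.0190073 ]
```

>>> move_arm(motion=[[0, 0, -0.001, 0], [0, 0, -0.002, 0], [0, 0, -0.003, 0], [0, 0, -0.004, 0], [0, 0, -0.004, 0], [0, 0, -0.004, 0], [0, 0, -0.004, 0], [0, 0, -0.004, 0]])

```text
t: 11.65
ee_pos: [577.7, 239.5, 209.5]
ee_rot: [0.001, 0.644, 0.765, 0.001]
ft_force: [-1.5, -0.6, 6.4]
grip_width: 12.0
```

>>> move_arm(motion=[[0, 0, -0.001, 0], [0, 0, -0.002, 0], [0, 0, -0.003, 0], [0, 0, -0.004, 0], [0, 0, -0.004, 0], [0, 0, -0.004, 0], [0, 0, -0.004, 0], [0, 0, -0.004, 0]])

```text
t: 12.45
ee_pos: [577.3, 239.5, 205.5]
ee_rot: [0.0, 0.644, 0.765, 0.0]
ft_force: [-2.8, -0.8, 7.5]
grip_width: 12.1
```

Run:
```python
from rel import *
np.set_printoptions(precision=2,suppress=True)
ims=[]
for n in('scene','side'):
    s=snap(n);e=s['obs']['ee_pos'];P=cloud(s);print(n,*rel(P,e[:2],e[2]))
    q=P.reshape(-1,3);q=q[(np.hypot(q[:,0]-e[0],q[:,1]-e[1])<27)&(abs(q[:,2]-e[2]+104)<8)];print(np.histogram(q[:,2]-e[2]+104,bins=range(-8,9))[0])
    p=np.array(s['R'])@(np.array([e[0]+5,e[1],e[2]-40]))+s['t'];u=int(s['fx']*p[0]/p[2]+s['cx']);v=int(s['fy']*p[1]/p[2]+s['cy'])
    c=s['frame'][v-50:v+50,u-50:u+50]; ims.append(cv2.resize(c,(400,400),interpolation=cv2.INTER_CUBIC))
cv2.imwrite('pics/c5.png',np.hstack(ims))
o=s['obs'];print(o['t'],o['ee_pos'],o['ee_rot'],o['ft_force'],o['ft_torque'])
```

```text
scene [ -0.8  161.52  -0.01] (np.float64(-0.2790897741943251), np.float64(-0.4420394257555471)) [-3.1  -1.36] [49.7  48.52] [-1.17  1.82]
[ 15  12  18  24  30  54 100 108  87  41  25  10   6   4   3   4]
side [  0.34 162.38  -0.01] (np.float64(-0.2807522855684106), np.float64(-0.43116461297260783)) [ 0.91 -2.42] [50.49 48.89] [-1.15 -2.59]
[  6   5   6  16  13  34  57  99 155 168 101  30   4   1   0   0]
12.5 [577.3  239.53 205.55] [0.   0.64 0.77 0.  ] [-1.56  0.16  7.33] [-0.06  0.52  0.03]
```

View pics/c5.png

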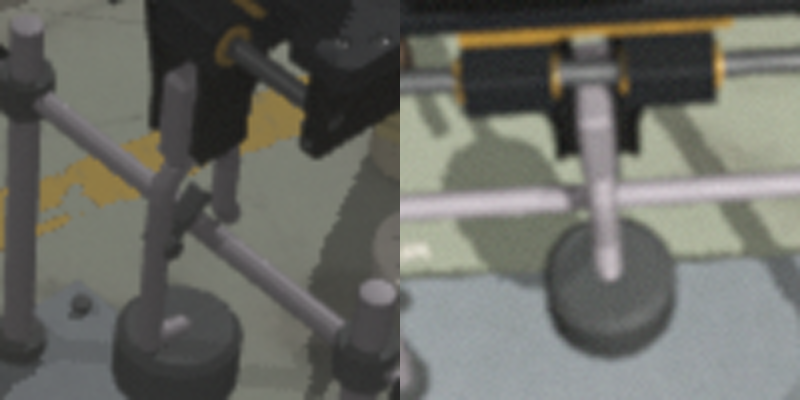

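No slip in the jaws, and the gate is swinging up over the bar with a push of about 10.5 N. Continuing.

>>> move_arm(motion=[[0, 0, -0.001, 0], [0, 0, -0.002, 0], [0, 0, -0.003, 0], [0, 0, -0.004, 0], [0, 0, -0.005, 0], [0, 0, -0.005, 0], [0, 0, -0.005, 0], [0, 0, -0.005, 0]])

```text
t: 13.35
ee_pos: [575.9, 239.3, 199.0]
ee_rot: [-0.001, 0.644, 0.765, -0.001]
ft_force: [-4.6, -1.4, 3.1]
grip_width: 11.6
```

>>> move_arm(motion=[[0, 0, -0.001, 0], [0, 0, -0.002, 0], [0, 0, -0.003, 0], [0, 0, -0.004, 0], [0, 0, -0.005, 0], [0, 0, -0.005, 0], [0, 0, -0.005, 0], [0, 0, -0.005, 0]])

```text
t: 14.15
ee_pos: [576.6, 239.3, 194.1]
ee_rot: [-0.0, 0.644, 0.765, -0.001]
ft_force: [-5.1, -0.7, 1.5]
grip_width: 12.0
```

>>> move_arm(motion=[[0, 0, -0.001, 0], [0, 0, -0.002, 0], [0, 0, -0.003, 0], [0, 0, -0.004, 0], [0, 0, -0.004, 0], [0, 0, -0.004, 0], [0, 0, -0.004, 0], [0, 0, -0.004, 0]])

```text
t: 14.95
ee_pos: [576.8, 239.4, 190.3]
ee_rot: [-0.0, 0.644, 0.765, -0.0]
ft_force: [-5.7, -1.4, 0.7]
grip_width: 12.1
```

>>> move_arm(motion=[[0, 0, -0.0005, 0], [0, 0, -0.001, 0], [0, 0, -0.0015, 0], [0, 0, -0.002, 0], [0, 0, -0.002, 0], [0, 0, -0.002, 0], [0, 0, -0.002, 0], [0, 0, -0.002, 0]])

```text
t: 15.75
ee_pos: [576.4, 239.3, 187.9]
ee_rot: [-0.001, 0.644, 0.765, -0.001]
ft_force: [-5.3, -1.2, -0.5]
grip_width: 11.4
```

>>> move_arm(motion=[[0, 0, -0.0005, 0], [0, 0, -0.001, 0], [0, 0, -0.0015, 0], [0, 0, -0.0015, 0], [0, 0, -0.0015, 0], [0, 0, -0.0015, 0], [0, 0, -0.0015, 0], [0, 0, -0.0015, 0]])

```text
t: 16.55
ee_pos: [578.0, 239.5, 187.3]
ee_rot: [0.001, 0.644, 0.765, 0.001]
ft_force: [0.4, 0.3, -3.5]
grip_width: 11.1
```

The sideways force dropped to zero and only the weight's own load (-3.5 N) remains, so the gate has flicked shut. I'll check it in the image.

```bash
cat > crop.py <<'E'
from rel import *
import sys
np.set_printoptions(precision=2,suppress=True)
ims=[]
for n in('scene','side'):
    s=snap(n);e=s['obs']['ee_pos'];P=cloud(s);print(n,*rel(P,e[:2],e[2]))
    p=np.array(s['R'])@(np.array([577,240,155]))+s['t'];u=int(s['fx']*p[0]/p[2]+s['cx']);v=int(s['fy']*p[1]/p[2]+s['cy'])
    c=s['frame'][v-50:v+50,u-50:u+50]; ims.append(cv2.resize(c,(400,400),interpolation=cv2.INTER_CUBIC))
cv2.imwrite(sys.argv[1],np.hstack(ims))
o=s['obs'];print(o['t'],o['ee_pos'],o['ee_rot'],o['ft_force'],o['ft_torque'])
E
python3 crop.py pics/c6.png
```

```text
scene [ -0.58 161.11  -0.  ] (np.float64(0.4331893489709063), np.float64(-0.5690243820033607)) [-1.28 -0.7 ] [48.58 48.81] [-0.22  2.02]
side [  0.41 162.42  -0.  ] (np.float64(0.1838455832404825), np.float64(-0.5658264734441439)) [ 2.41 -3.11] [50.5  49.65] [-0.18 -2.92]
16.6 [577.78 239.47 187.28] [0.   0.64 0.77 0.  ] [ 0.11 -0.19 -3.4 ] [ 0.02  0.03 -0.02]
```

View pics/c6.png

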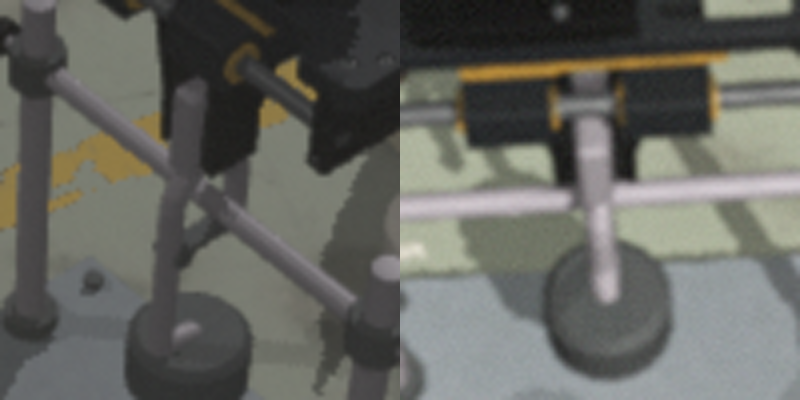

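The left crop shows the gate level across the throat under the bar (px 185-235, 240). Now the tug upward: close most of the gap first, then small steps.

>>> move_arm(motion=[[0, 0, 0.002, 0], [0, 0, 0.004, 0], [0, 0, 0.007, 0], [0, 0, 0.01, 0], [0, 0, 0.012, 0], [0, 0, 0.013, 0], [0, 0, 0.013, 0], [0, 0, 0.013, 0]])

```text
t: 17.45
ee_pos: [576.9, 239.4, 200.0]
ee_rot: [-0.0, 0.644, 0.765, -0.0]
ft_force: [0.3, 0.3, -3.7]
grip_width: 12.0
```

>>> move_arm(motion=[[0, 0, 0.0005, 0], [0, 0, 0.001, 0], [0, 0, 0.0015, 0], [0, 0, 0.002, 0], [0, 0, 0.002, 0], [0, 0, 0.002, 0], [0, 0, 0.002, 0], [0, 0, 0.002, 0]])

```text
t: 18.25
ee_pos: [577.0, 239.4, 202.0]
ee_rot: [-0.0, 0.644, 0.765, -0.0]
ft_force: [-0.8, 0.7, -3.6]
grip_width: 11.9
```

>>> move_arm(motion=[[0, 0, 0.0003, 0], [0, 0, 0.0006, 0], [0, 0, 0.001, 0], [0, 0, 0.001, 0], [0, 0, 0.001, 0], [0, 0, 0.001, 0], [0, 0, 0.001, 0], [0, 0, 0.001, 0]])

```text
t: 19.05
ee_pos: [576.9, 239.4, 202.5]
ee_rot: [-0.0, 0.644, 0.765, -0.0]
ft_force: [1.6, 0.2, -11.0]
grip_width: 11.5
```

The gate bears on the bar at about 7.5 N. I'll add a trace more and hold to confirm.

>>> move_arm(motion=[[0, 0, 0.0002, 0], [0, 0, 0.0002, 0], [0, 0, 0.0002, 0], [0, 0, 0.0002, 0], [0, 0, 0.0002, 0], [0, 0, 0.0002, 0], [0, 0, 0.0002, 0], [0, 0, 0.0002, 0]])

```text
t: 19.85
ee_pos: [576.7, 239.3, 202.7]
ee_rot: [-0.0, 0.644, 0.765, -0.0]
ft_force: [2.3, 0.8, -18.0]
grip_width: 11.6
```

The gate holds at about 14 N, so I'll stop there. Lowering until the crown rests on the bar, expected near TCP z 178.

>>> move_arm(motion=[[0, 0, -0.001, 0], [0, 0, -0.003, 0], [0, 0, -0.006, 0], [0, 0, -0.01, 0], [0, 0, -0.014, 0], [0, 0, -0.018, 0], [0, 0, -0.02, 0], [0, 0, -0.021, 0]])

```text
t: 20.65
ee_pos: [576.9, 239.3, 181.9]
ee_rot: [-0.0, 0.644, 0.765, -0.0]
ft_force: [0.2, 0.0, -2.3]
grip_width: 11.7
```

>>> move_arm(motion=[[0, 0, -0.0003, 0], [0, 0, -0.0006, 0], [0, 0, -0.001, 0], [0, 0, -0.0015, 0], [0, 0, -0.0015, 0], [0, 0, -0.0015, 0], [0, 0, -0.0015, 0], [0, 0, -0.0015, 0]])

```text
t: 21.45
ee_pos: [577.0, 239.4, 180.8]
ee_rot: [0.0, 0.644, 0.765, 0.0]
ft_force: [0.3, 0.2, -4.1]
grip_width: 11.7
```

>>> move_arm(motion=[[0, 0, -0.0003, 0], [0, 0, -0.0006, 0], [0, 0, -0.001, 0], [0, 0, -0.0013, 0], [0, 0, -0.0013, 0], [0, 0, -0.0013, 0], [0, 0, -0.0013, 0], [0, 0, -0.0013, 0]])

```text
t: 22.25
ee_pos: [577.1, 239.4, 179.5]
ee_rot: [0.0, 0.644, 0.765, 0.0]
ft_force: [0.5, -0.2, -3.7]
grip_width: 11.5
```

>>> move_arm(motion=[[0, 0, -0.0002, 0], [0, 0, -0.0004, 0], [0, 0, -0.0006, 0], [0, 0, -0.0006, 0], [0, 0, -0.0006, 0], [0, 0, -0.0006, 0], [0, 0, -0.0006, 0], [0, 0, -0.0006, 0]])

```text
t: 23.05
ee_pos: [577.0, 239.4, 178.9]
ee_rot: [0.0, 0.644, 0.765, 0.0]
ft_force: [-0.2, 0.6, -3.4]
grip_width: 11.5
```

>>> move_arm(motion=[[0, 0, -0.0002, 0], [0, 0, -0.0004, 0], [0, 0, -0.0004, 0], [0, 0, -0.0004, 0], [0, 0, -0.0004, 0], [0, 0, -0.0004, 0], [0, 0, -0.0004, 0], [0, 0, -0.0004, 0]])

```text
t: 23.85
ee_pos: [577.0, 239.4, 178.4]
ee_rot: [-0.0, 0.644, 0.765, -0.0]
ft_force: [0.2, 0.1, -3.2]
grip_width: 11.8
```

>>> move_arm(motion=[[0, 0, -0.0002, 0], [0, 0, -0.0003, 0], [0, 0, -0.0003, 0], [0, 0, -0.0003, 0], [0, 0, -0.0003, 0], [0, 0, -0.0003, 0], [0, 0, -0.0003, 0], [0, 0, -0.0003, 0]])

```text
t: 24.65
ee_pos: [577.1, 239.4, 178.2]
ee_rot: [0.0, 0.644, 0.765, 0.0]
ft_force: [-0.4, 0.2, -2.0]
grip_width: 11.9
```

>>> move_arm(motion=[[0, 0, -0.0001, 0], [0, 0, -0.0002, 0], [0, 0, -0.0002, 0], [0, 0, -0.0002, 0], [0, 0, -0.0002, 0], [0, 0, -0.0002, 0], [0, 0, -0.0002, 0], [0, 0, -0.0002, 0]])

```text
t: 25.45
ee_pos: [577.1, 239.4, 178.1]
ee_rot: [0.0, 0.644, 0.765, 0.0]
ft_force: [-1.0, -1.3, 0.2]
grip_width: 11.7
```

The bar now carries the weight. Releasing and withdrawing upward.

>>> move_arm(motion=[[0, 0, 0, 0], [0, 0, 0, 0], [0, 0, 0, 0], [0, 0, 0, 0], [0, 0, 0, 0], [0, 0, 0, 0], [0, 0, 0, 0], [0, 0, 0, 0]], jaw=-0.2)

```text
t: 26.25
ee_pos: [577.0, 239.4, 177.9]
ee_rot: [-0.0, 0.644, 0.765, -0.0]
ft_force: [0.8, 0.0, 0.0]
grip_width: 51.9
```

>>> move_arm(motion=[[0, 0, 0.003, 0], [0, 0, 0.008, 0], [0, 0, 0.018, 0], [0, 0, 0.03, 0], [0, 0, 0.042, 0], [0, 0, 0.054, 0], [0, 0, 0.064, 0], [0, 0, 0.07, 0]])

```text
t: 27.05
ee_pos: [577.6, 239.6, 249.6]
ee_rot: [0.001, 0.644, 0.765, 0.001]
ft_force: [0.5, -0.1, 0.6]
grip_width: 52.2
```

>>> move_arm(motion=[[-0.005, 0, 0.005, 0], [-0.015, 0, 0.01, 0], [-0.03, 0, 0.015, 0], [-0.05, 0, 0.02, 0], [-0.07, 0, 0.025, 0], [-0.09, 0, 0.03, 0], [-0.105, 0, 0.03, 0], [-0.11, 0, 0.03, 0]])

```text
t: 27.85
ee_pos: [463.9, 239.4, 278.0]
ee_rot: [-0.001, 0.644, 0.765, -0.001]
ft_force: [0.1, -0.5, -0.1]
grip_width: 52.3
```

Run:
```python
from h import *
np.set_printoptions(precision=2,suppress=True)
ims=[]
for n in('scene','side'):
    s=snap(n);P=cloud(s);q=P.reshape(-1,3)
    t=q[(np.hypot(q[:,0]-577,q[:,1]-240)<30)&(q[:,2]>200)&(q[:,2]<225)];f=q[(np.hypot(q[:,0]-577,q[:,1]-240)<30)&(q[:,2]>65)&(q[:,2]<85)]
    print(n,'tab top',np.percentile(t[:,2],90),np.median(t,0),'foot',np.median(f,0))
    for nm,c in(('tape',(371,474)),('block',(338,288)),('offcut',(428,102))):
        m=q[(np.hypot(q[:,0]-c[0],q[:,1]-c[1])<45)&(q[:,2]>9)&(q[:,2]<60)]; print(nm,len(m),np.median(m,0))
    p=np.array(s['R'])@(np.array([577,240,150]))+s['t'];u=int(s['fx']*p[0]/p[2]+s['cx']);v=int(s['fy']*p[1]/p[2]+s['cy'])
    c=s['frame'][v-65:v+65,u-65:u+65]; ims.append(cv2.resize(c,(400,400),interpolation=cv2.INTER_CUBIC))
cv2.imwrite('pics/c7.png',np.hstack(ims)); o=s['obs'];print(o['t'],o['ee_pos'],o['ft_force'])
for n in 'ab':
    q=np.load(f'pics/{n}0.npy').reshape(-1,3)
    for nm,c in(('tape',(371,474)),('block',(338,288)),('offcut',(428,102))):
        m=q[(np.hypot(q[:,0]-c[0],q[:,1]-c[1])<45)&(q[:,2]>9)&(q[:,2]<60)]; print(n,nm,len(m),np.median(m,0))
```

```text
scene tab top 212.57608152788998 [572.73 236.12 209.8 ] foot [575.66 232.67  73.33]
tape 641 [369.97 474.99  16.74]
block 643 [337.52 286.56  14.49]
offcut 594 [427.77 101.81  45.82]
side tab top 214.21685596486878 [581.72 238.14 212.24] foot [585.48 239.85  74.77]
tape 654 [376.32 475.23  17.83]
block 452 [342.84 285.81  15.53]
offcut 409 [441.51 108.08  46.49]
27.9 [464.2  239.41 278.06] [-0.33 -0.79 -0.51]
a tape 644 [369.44 474.45  16.69]
a block 648 [337.49 286.47  14.39]
a offcut 602 [427.72 101.59  45.85]
b tape 659 [376.04 474.98  18.01]
b block 247 [342.77 276.94  15.65]
b offcut 405 [441.52 108.04  45.86]
```

View pics/c7.png

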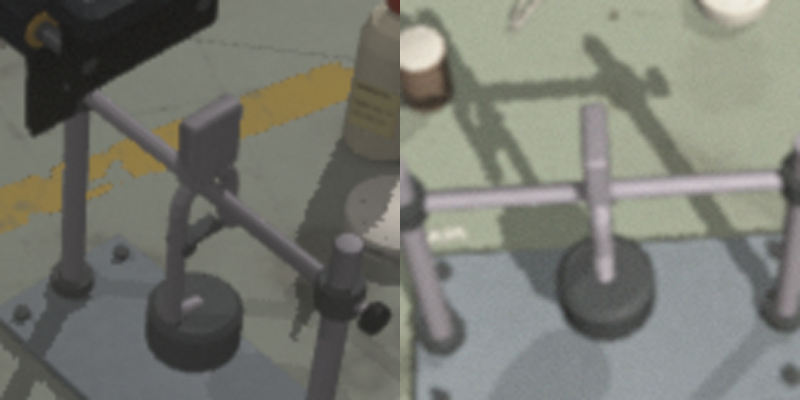

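The weight hangs on the bar with the gate shut beneath it (left crop px 185-225, 240), and the bystanders are where they were. I'll wait briefly for any swing to settle, then hand in.

>>> move_arm(motion=[[0, 0, 0, 0], [0, 0, 0, 0], [0, 0, 0, 0], [0, 0, 0, 0], [0, 0, 0, 0], [0, 0, 0, 0], [0, 0, 0, 0], [0, 0, 0, 0]])

```text
t: 28.75
ee_pos: [467.0, 239.4, 277.9]
ee_rot: [0.0, 0.644, 0.765, -0.0]
ft_force: [0.3, 0.1, -1.3]
grip_width: 52.1
```

```bash
python3 -c "
from cell import arm
print(arm.finish_job())"
```

```text
the job is handed in; nothing more can be done
None
```

The weight is on its stand, hanging free from the bar with the gate shut, and the job was handed in at about 29 s of the 72 s allowed.

- **Pressing on:** I took the weight by its tab, brought the bar in under the gate and pressed straight down. The highest push I read was about 11 N. It then fell suddenly to the weight's own load, and the image showed the gate shut under the bar.
- **Tug:** I pulled up until the shut gate bore on the bar, first at about 7.5 N. A small further step took it to about 14 N, more than I meant for a light tug but under the 20 N limit. The gate held.
- **Release:** I lowered it until the bar carried the weight, opened the jaws and drew the arm back.
- **Last checks:** The final image shows the weight hanging upright with the gate closed. The tab top is at 213–214 mm, as expected for a bar axis of about 162 mm. The offcut and tape had not moved. The round block matched in the scene camera. In the side camera its reading differed by about 9 mm in y, because the weight was standing close to it in the first picture.

The forces are readings taken at the end of each move, so I did not see any brief peaks in between.

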